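# Heat under the clay pot, not under the colander

### The arm

A 6-joint arm with a two-finger parallel gripper is mounted at the origin on the work surface. World frame = base frame: x ahead of the robot, y to its left, z up, the work surface at z = 0. Lengths are in mm, angles in rad, forces in N, time in s.
With the tool pointing down it reaches from about 275 to 1000 mm from the base axis. Payload 8.4 kg.
Tool frame: the origin (TCP) lies at the very end of the fingers, on their centre line; the grasp point (between the pads) lies 19 mm behind it; z points along the fingers, y is the direction in which the jaws open and shut (so a half turn about z gives the same grasp; the last joint's range is limited). The gripper opens to 85 mm and grips with 20 to 120 N. Pads are 22 mm wide; open, the fingers measure 114 mm over their backs; the gripper's body (76 mm by 85 mm) begins 54 mm behind the grasp point. The pads swing forward as they close: fully open they stand 13 mm farther back than shut.
Start: joints at [1.23, 0.353, 1.633, -0, 1.155, -0.002], TCP at [207.721, 589.474, 231.281] pointing down, gripper open.
Joint ranges: [-2.63, 2.63], [-0.92, 2.1], [0.06, 2.66], [-1.3, 4.44], [0, 2.69], [-3.02, 3.02]. Speed limits (rad/s): [2.22, 2.22, 2.79, 3.14, 3.14, 3.14].

### API

Orientations are given as [roll, pitch, yaw] about the fixed x, y, z axes, in that order (R = Rz(yaw) Ry(pitch) Rx(roll)).
In Python, from rig import r gives the robot as it stands.
- The arm moves only by the tool move_arm, never from a script. Its argument "increments" is a list of rows, each an object of numbers: "tx", "ty", "tz": the shift along the tool's x, y, z in cm; "rx", "ry", "rz": the turn, a rotation vector about the tool's x, y, z in degrees; "gripper": the gripper's target within -1 to 1 (fully open at 1, half-way at 0, shut at -1). A call has 1 to 12 rows; each row shifts and turns the commanded pose from where the row before left it, along the tool's axes as they then stand; what a row does not reach is not made up. A row lasts 1/10 s, in which the tool goes at most 50 mm and 8.59 degrees, less where a joint would pass 70% of its speed; a pose out of reach is approached as far as the arm can. A call is refused whole if a number of a shift passes 5 or a number of a turn 8.59, either way. A call with a gripper value outside its range is refused whole. The fingers move at their own pace and stop on an object; "squeeze" is the grip in N (left out, the last holds). Time passes only in rows, so rows that do not move let the fingers close. It gives the time, the measured TCP pose, the force and the opening at its end, in the units of the state.
- r.sense(): the state, without advancing time (a new reading comes with each control period).
- r.grab_frame(name): name is "scene" or "top"; returns (picture, depth): 480x640x3 uint8, red, green, blue; 480x640 float32, mm along the optical axis (not along the pixel's ray), 0 where there is no reading.
- r.camera_model(name): a dict with "fx", "fy", "cx", "cy" (pixels), "R" (3x3) and "t" (3): a world point X has camera coordinates R X + t. Camera axes: x right, y down, z forward; pixel columns grow to the right and rows downward; lengths in mm; the calibration is good to about 2 mm. A picture is of the moment at which its call begins. camera_model takes no time and is no camera call.
- r.sign_off(): hands the job in, once; it reports no verdict.
Trained networks look in the newest picture that a camera, given by its name, has taken for a name from the list of things; names that differ only in an ending like _2 or _b are one class to them, and where a whole thing is asked for, a point or a joint stands for the part that bears it (a point fixed in the world has none). Each returns a list of dicts, best first, with "confidence" (0 to 1); they miss things now and then, are a little off and sometimes report something else, mostly with a low value. They report only what shows in the picture. A call takes as long as a camera call. They do not tell look-alikes from the thing itself.
- r.cut_out(query, camera): "mask" (480x640 bool, what is visible of it) and "bbox" ([left, top, right, bottom] in pixels, round what is visible of it).
- r.place_of(query, camera): "location" ([row, column] in pixels: a listed point, or the origin of a listed thing).
The state is a dict: "clock": time; "qpos": joint angles; "qvel": joint speeds; "joint_efforts": joint torques, N m; "eef_pos": TCP position; "tcp_rot": TCP orientation; "contact_force": force on the tool from outside, world axes, zero at the start; "wrist_torque": the same for the moment, N m; "opening": opening from 0.0 (shut) to 1.0 (fully open).
Only numpy, scipy, OpenCV 4.12 (cv2) and the standard library are available. Lean on these libraries where they do the work, as an engineer would, in place of code of your own. Each camera call takes 0.05 s, during which the arm holds its last target. There are 200 camera calls.

### The job

The clay pot stands on one plate of the twin hotplate and a plastic colander has been left on the other. Gently pushing the selector levers round with a fingertip, not pinching them, turn the selector in front of the clay pot to the fifth click after off (the fifth round stud after the long bar, clockwise) and turn the selector in front of the colander back to off (the long bar). Leave the pot, its lid, the colander and everything else standing where they are.

Things in the scene. Friction and masses are not known exactly. Their poses are not given: they have to be found in the camera images.
- stove: fixed stainless twin hotplate, 400 (x) x 560 (y) mm, origin at the centre of its underside; -x side faces the robot, +y is left seen from the robot. Along -x a flat panel 140 mm deep, top 60 mm above the counter, with two selectors; behind, a deck 77 mm high with two plates 170 mm across, tops at 87 mm, centred at (85, +140) left and (85, -140) right
- dial_left_axis (a point): point on the turning axis of the left selector (in front of the left plate; stove x -140, y +140 mm), 78 mm above the counter, half-way up its lever; axes as the stove's. Disc 50 mm across, top 69 mm above the counter. Marks 2 mm high round it, 49 mm from the axis: a long bar (off), then clockwise six round studs, clicks 1 to 6
- dial_right_axis (a point): the same point of the right selector (in front of the right plate; stove x -140, y -140 mm); same disc and marks
- dial_left (a joint): angle of the left selector, rad: 0 = off, end stop, lever pointing to the stove's +y; grows clockwise seen from above, lever passing over +x to -y at click 6 (3.14, end stop). One click = 0.5236 rad. A detent snaps it to the nearest click from up to 13 degrees off and holds it there; crossing a click takes only about 1 to 2 N sideways on the lever 30 mm from the axis. Starts at rest on click 1, 2 or 3
- dial_right (a joint): angle of the right selector, rad: 0 = off, end stop, lever pointing to the stove's +y; grows clockwise seen from above, lever passing over +x to -y at click 6 (3.14, end stop). One click = 0.5236 rad. A detent snaps it to the nearest click from up to 13 degrees off and holds it there; crossing a click takes only about 1 to 2 N sideways on the lever 30 mm from the axis. Starts at rest on click 1, 2 or 3
- selector_left: left selector: disc 50 mm across with a black lever on it, 12 mm thick, 69 to 92 mm above the counter, from 14 mm behind the turning axis to 40 mm ahead. Origin on the axis 61 mm above the counter; its own +y is the pointing end (white line on top) and turns with it. Pressing or pinching it with over 18 N breaks it
- selector_right: right selector: disc 50 mm across with a black lever on it, 12 mm thick, 69 to 92 mm above the counter, from 14 mm behind the turning axis to 40 mm ahead. Origin on the axis 61 mm above the counter; its own +y is the pointing end (white line on top) and turns with it. Pressing or pinching it with over 18 N breaks it
- pot_center (a point): centre (half-way up) of the empty clay pot, 156 mm across, 85 mm high, loose on one of the two plates
- lid_center (a point): point on the axis of the clay pot's loose lid, 10 mm above its rim; the lid is 152 mm across and 43 mm high with its knob, and lies on the pot (knob top about 215 mm above the counter)
- colander_center (a point): centre (half-way up) of the yellow plastic colander, about 176 mm across (216 mm over its two wire-like handles), 85 mm high, loose on the other plate
- salt_jar: small white salt jar with wooden cap, 42 mm across, 55 mm high, loose, standing on the panel between the two selectors; origin at the centre of its underside
- rice_bowl: glazed rice bowl, 116 mm across, 55 mm high, loose on the counter to the left of the hotplate; origin at the centre of its underside
- soy_bottle: amber glass bottle, 62 mm across, 190 mm high, loose on the counter to the left of the hotplate; origin at the centre of its underside
- spice_tin: steel tin, 60 mm across, 75 mm high, loose on the counter to the right of the hotplate; origin at the centre of its underside
- tea_cup: white cup, 72 mm across, 65 mm high, loose on the counter to the right of the hotplate; origin at the centre of its underside
Things that resemble listed ones, but are neither listed nor needed, are in the scene too. What is shaped like the part that bears pot_center but green is not meant.

How it is judged (in metres and radians):
At the end, for the whole second after the job is handed in: The selector in front of the clay pot rests within 0.2 rad (11 degrees) of the fifth click (2.62 rad), the one in front of the colander rests within 0.2 rad of off (0); pot, lid, colander, jar, bowl, bottle, tin and cup are within 15 mm of where they started (((y of pot_center in the frame of stove above 0 m and (value of joint dial_left between 2.418 and 2.818 rad and velocity of joint dial_left between -0.1 and 0.1 rad/s) and (value of joint dial_right below 0.2 rad and velocity of joint dial_right between -0.1 and 0.1 rad/s)) or (y of pot_center in the frame of stove below 0 m and (value of joint dial_right between 2.418 and 2.818 rad and velocity of joint dial_right between -0.1 and 0.1 rad/s) and (value of joint dial_left below 0.2 rad and velocity of joint dial_left between -0.1 and 0.1 rad/s))) and distance of each of pot_center, lid_center, colander_center, salt_jar, rice_bowl, soy_bottle, spice_tin, tea_cup from where it was at the start of the episode below 0.015 m); the robot touches nothing.
It fails at once if the pot, lid, colander, jar, bowl, bottle, tin or cup was moved or lifted by more than 15 mm (distance of any of pot_center, lid_center, colander_center, salt_jar, rice_bowl, soy_bottle, spice_tin, tea_cup from where it was at the start of the episode above 0.015 m).
It fails at once if the left selector lever was pinched or pressed with more than 18 N (contact force between the fingers and selector_left above 18 N).
It fails at once if the right selector lever was pinched or pressed with more than 18 N (contact force between the fingers and selector_right above 18 N).
It also fails if it takes over 67 s, if anything falls off the work surface, if the arm or the gripper's body presses on something with over 40 N, if the wrist force passes 120 N, or if a joint passes its speed limit or range.

## Working session

There is one attempt and no reset: what is moved stays moved. The work goes in short steps, Python scripts to look and compute and a tool call to move; the robot and the scene stay as the last step left them, time stands still between calls to the robot, and variables do not carry over. Pictures are saved under pics/ and viewed, about 8 in all and at most 12, crops included, and the job is handed in when it is done.

Besides the shell and the picture viewer there is one more tool, called after ">>>" as name(argument=value, ...) on one line, values as JSON. move_arm: Moves the arm, as the interface text tells. Its arguments: {"type":"object","properties":{"increments":{"type":"array","items":{"type":"object","properties":{"tx":{"type":"number"},"ty":{"type":"number"},"tz":{"type":"number"},"rx":{"type":"number"},"ry":{"type":"number"},"rz":{"type":"number"},"gripper":{"type":"number"}}}},"squeeze":{"type":"number"}},"required":["increments"]}

```bash
mkdir -p pics; cat > h.py <<'E'
from rig import r
import numpy as np, cv2
def ray(cam,u,v,z):
    m=r.camera_model(cam);R=np.array(m['R']);t=np.array(m['t'])
    c=-R.T@t; d=R.T@np.array([(u-m['cx'])/m['fx'],(v-m['cy'])/m['fy'],1])
    return c+d*(z-c[2])/d[2]
def proj(cam,X):
    m=r.camera_model(cam);p=np.array(m['R'])@np.array(X)+np.array(m['t'])
    return m['fx']*p[0]/p[2]+m['cx'],m['fy']*p[1]/p[2]+m['cy']
E
python3 - <<'E'
from h import *
for c in('top','scene'):
    im,d=r.grab_frame(c); cv2.imwrite(f'pics/{c}0.png',im[:,:,::-1])
    m=r.camera_model(c);print(c,-np.array(m['R']).T@np.array(m['t']),m['fx'])
    for q,z in(('dial_left_axis',78),('dial_right_axis',78),('stove',0),('salt_jar',60),('pot_center',129),('colander_center',129)):
        for o in r.place_of(q,c)[:2]:
            v,u=o['location'];print(c,q,round(o['confidence'],2),int(u),int(v),ray(c,u,v,z).round(0))
print(r.sense())
E
```

```text
top [ 329.23671238    4.72887059 1336.13457803] 469.33194753693425
top dial_left_axis 0.55 273 259 [489. 106.  78.]
top dial_right_axis 0.98 373 249 [ 526. -165.   78.]
top dial_right_axis 0.19 483 233 [ 579. -468.   78.]
top stove 0.83 312 210 [648.   3.   0.]
top salt_jar 0.74 319 251 [517. -19.  60.]
top pot_center 0.83 179 344 [262. 325. 129.]
top pot_center 0.76 374 332 [ 306. -163.  129.]
top colander_center 0.57 363 162 [ 754. -129.  129.]
scene [1651.81175959  153.67108317  890.60903286] 579.9891420163724
scene dial_left_axis 0.77 371 242 [489. 103.  78.]
scene dial_left_axis 0.23 317 305 [733.   6.  78.]
scene dial_right_axis 0.77 256 249 [ 552. -168.   78.]
scene dial_right_axis 0.48 375 250 [518. 114.  78.]
scene stove 0.77 318 302 [635.  -7.   0.]
scene salt_jar 0.69 319 251 [517. -21.  60.]
scene pot_center 0.89 464 210 [392. 325. 129.]
scene pot_center 0.68 276 206 [ 433. -142.  129.]
scene colander_center 0.62 246 285 [ 749. -140.  129.]
{'clock': 0.7, 'qpos': array([ 1.22960964e+00,  3.52946499e-01,  1.63341520e+00, -7.15519713e-06,
        1.15521833e+00, -2.40852871e-03]), 'qvel': array([ 0.00089408,  0.00027613, -0.00133207, -0.00019694, -0.00010594,
       -0.0001298 ]), 'joint_efforts': array([-5.28481123e-04, -6.05018735e+01, -3.42376721e+01, -8.11712852e-06,
        8.47559932e-04, -1.73143462e-05]), 'eef_pos': array([207.71324191, 589.46424969, 231.30789132]), 'tcp_rot': array([3.14158004e+00, 6.57659293e-06, 2.80281738e+00]), 'contact_force': array([0.15418214, 0.57395067, 0.22971238]), 'wrist_torque': array([ 0.00490317, -0.01787067, -0.02041794]), 'opening': 0.9982644901551418}
```

View pics/top0.png

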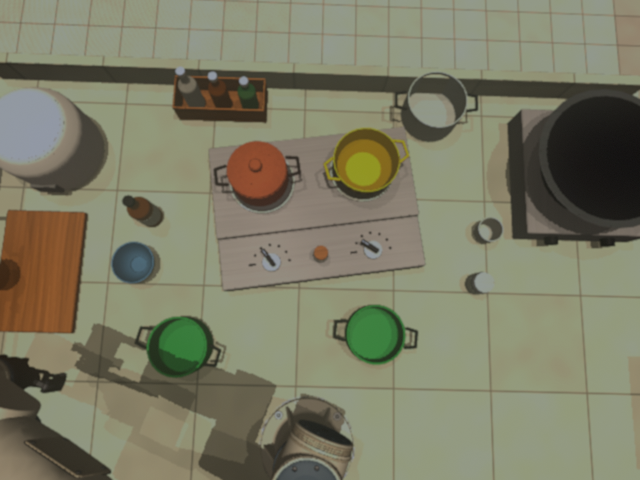

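```bash
python3 - <<'E'
import cv2,numpy as np
t=cv2.imread('pics/top0.png');s=cv2.imread('pics/scene0.png')
a=cv2.resize(t[220:290,230:420],(800,295),interpolation=cv2.INTER_CUBIC)
b=cv2.resize(s[205:280,210:410],(800,300),interpolation=cv2.INTER_CUBIC)
cv2.imwrite('pics/crop1.png',np.vstack([a,b]))
E
```

```text
(no output)
```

View pics/crop1.png

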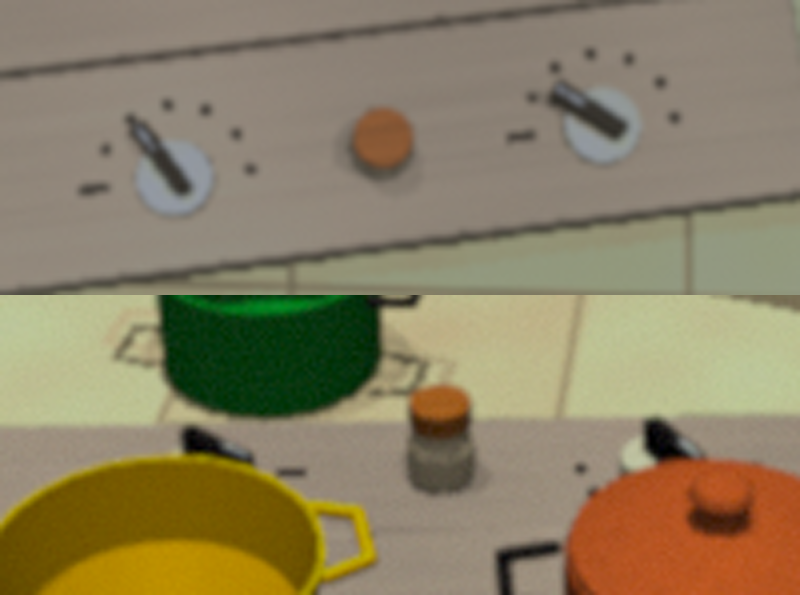

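View pics/scene0.png

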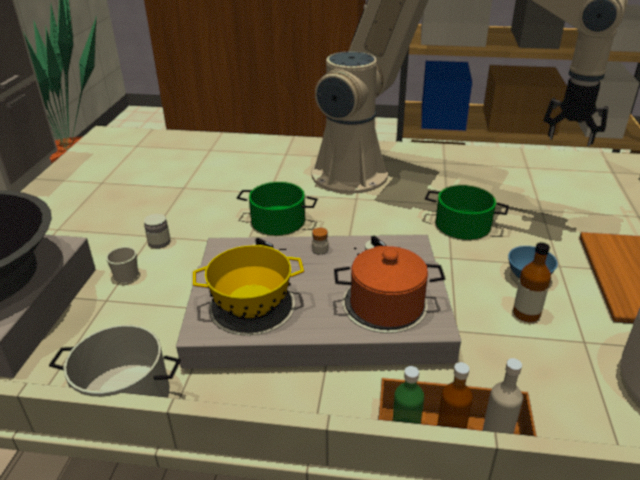

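The clay pot is on the left plate (top view, about 257,170) and the colander is on the right (365,160). The left lever points at click 2. The right lever points at about click 1. The salt jar sits at (320,253). Next I'll fit the stove pose to the marks.

```bash
cat >> h.py <<'E'
def S(P,yaw,o): # stove xy -> world xy
    c,s=np.cos(yaw),np.sin(yaw);return np.array(o)+np.array([[c,-s],[s,c]])@np.array(P)
E
python3 - <<'E'
from h import *
from scipy.optimize import least_squares
k=800/190; ky=295/70
def px(a,b):return (a+.5)/k+230-.5,(b+.5)/ky+220-.5
obs=[]
L={0:(93,188),1:(105,149),3:(168,104),4:(206,110),5:(237,134),6:(251,169)}
Rr={0:(520,136),1:(532,97),2:(555,67),3:(590,53),4:(629,58),5:(660,82),6:(674,117)}
for y0,D in((140,L),(-140,Rr)):
    for n,p in D.items():
        f=n*np.pi/6; obs.append(((-140+49*np.sin(f),y0+49*np.cos(f)),ray('top',*px(*p),62)[:2]))
fun=lambda q:np.concatenate([S(P,q[0],q[1:])-w for P,w in obs])
s=least_squares(fun,[.12,640,0],loss='soft_l1');print(s.x,fun(s.x).reshape(-1,2).round(1).tolist())
yaw,o=s.x[0],s.x[1:];np.save('pose.npy',s.x)
print('L',S((-140,140),yaw,o),'R',S((-140,-140),yaw,o))
im=cv2.imread('pics/top0.png');g=cv2.resize(im[220:290,230:420],None,fx=4.2,fy=4.2,interpolation=cv2.INTER_CUBIC)
def pt(P,z,c):
    u,v=proj('top',[*S(P,yaw,o),z]);cv2.circle(g,(int((u-230+.5)*4.2),int((v-220+.5)*4.2)),3,c,-1)
for y0,f in((140,60),(-140,30)):
    f=np.radians(f)
    for n in range(7):pt((-140+49*np.sin(n*np.pi/6),y0+49*np.cos(n*np.pi/6)),62,(0,0,255))
    for a in(-14,40):
      for b in(-6,6):pt((-140+a*np.sin(f)+b*np.cos(f),y0+a*np.cos(f)-b*np.sin(f)),92,(0,255,0))
for P in((-200,280),(-200,-280),(-60,280),(-60,-280)):pt(P,60,(255,0,0))
cv2.imwrite('pics/ov.png',g)
E
```

```text
[ 1.52756749e-01  6.44715439e+02 -4.88621812e+00] [[0.2, -3.9], [-0.2, -0.2], [-0.3, 1.0], [0.2, 0.7], [0.4, 1.0], [-0.2, 0.7], [0.6, -4.7], [-0.2, 0.1], [-0.2, -0.1], [-0.0, -0.3], [-0.2, 0.2], [0.1, 0.3], [-0.1, -0.7]]
L [485.04281919 112.18066228] R [ 527.6485586  -164.55883792]
```

View pics/ov.png

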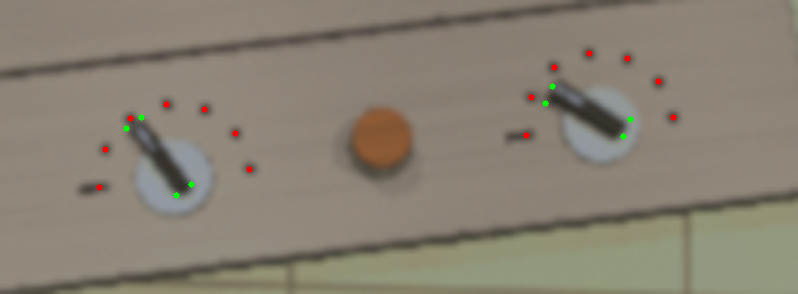

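>>> move_arm(increments=[{"rz": 8, "gripper": -1}, {"rz": 8}, {"rz": 8}, {"rz": 7.85}, {"tx": -3.5, "ty": -0.34}, {"tx": -4.0, "ty": -0.4}, {"tx": -4.0, "ty": -0.4}, {"tx": -4.0, "ty": -0.4}, {"tx": -4.0, "ty": -0.4}, {"tx": -4.0, "ty": -0.4}, {"tx": -4.0, "ty": -0.4}, {"tx": -4.0, "ty": -0.4}], squeeze=20)

```text
invalid input
```

>>> move_arm(increments=[{"rz": 8, "gripper": -1}, {"rz": 8, "gripper": -1}, {"rz": 8, "gripper": -1}, {"rz": 7.85, "gripper": -1}, {"tx": -3.5, "ty": -0.34, "gripper": -1}, {"tx": -4.0, "ty": -0.4, "gripper": -1}, {"tx": -4.0, "ty": -0.4, "gripper": -1}, {"tx": -4.0, "ty": -0.4, "gripper": -1}, {"tx": -4.0, "ty": -0.4, "gripper": -1}, {"tx": -4.0, "ty": -0.4, "gripper": -1}, {"tx": -4.0, "ty": -0.4, "gripper": -1}, {"tx": -4.0, "ty": -0.4, "gripper": -1}])

```text
invalid input
```

>>> move_arm(increments=[{"tx": 0, "ty": 0, "tz": 0, "rx": 0, "ry": 0, "rz": 8, "gripper": -1}, {"tx": 0, "ty": 0, "tz": 0, "rx": 0, "ry": 0, "rz": 8, "gripper": -1}, {"tx": 0, "ty": 0, "tz": 0, "rx": 0, "ry": 0, "rz": 8, "gripper": -1}, {"tx": 0, "ty": 0, "tz": 0, "rx": 0, "ry": 0, "rz": 7.85, "gripper": -1}])

```text
clock: 1.1
eef_pos: [207.7, 589.5, 231.3]
tcp_rot: [3.142, -0.0, 2.241]
contact_force: [-0.6, 0.8, -0.5]
opening: 0.332
```

>>> move_arm(increments=[{"tx": -3.7, "ty": -0.36, "tz": 0, "rx": 0, "ry": 0, "rz": 0, "gripper": -1}, {"tx": -4, "ty": -0.39, "tz": 0, "rx": 0, "ry": 0, "rz": 0, "gripper": -1}, {"tx": -4, "ty": -0.39, "tz": 0, "rx": 0, "ry": 0, "rz": 0, "gripper": -1}, {"tx": -4, "ty": -0.39, "tz": 0, "rx": 0, "ry": 0, "rz": 0, "gripper": -1}, {"tx": -4, "ty": -0.39, "tz": 0, "rx": 0, "ry": 0, "rz": 0, "gripper": -1}, {"tx": -4, "ty": -0.39, "tz": 0, "rx": 0, "ry": 0, "rz": 0, "gripper": -1}, {"tx": -4, "ty": -0.39, "tz": 0, "rx": 0, "ry": 0, "rz": 0, "gripper": -1}, {"tx": -4, "ty": -0.39, "tz": 0, "rx": 0, "ry": 0, "rz": 0, "gripper": -1}, {"tx": -4, "ty": -0.39, "tz": 0, "rx": 0, "ry": 0, "rz": 0, "gripper": -1}, {"tx": -4, "ty": -0.39, "tz": 0, "rx": 0, "ry": 0, "rz": 0, "gripper": -1}, {"tx": -4, "ty": -0.39, "tz": 0, "rx": 0, "ry": 0, "rz": 0, "gripper": -1}, {"tx": -4, "ty": -0.39, "tz": 0, "rx": 0, "ry": 0, "rz": 0, "gripper": -1}])

```text
clock: 2.3
eef_pos: [470.7, 186.8, 231.6]
tcp_rot: [3.141, 0.0, 2.247]
contact_force: [0.9, 0.6, 1.1]
opening: 0.003
```

>>> move_arm(increments=[{"tx": -4, "ty": -0.41, "tz": 0, "rx": 0, "ry": 0, "rz": 0, "gripper": -1}, {"tx": 0, "ty": 0, "tz": 0, "rx": 0, "ry": 0, "rz": 0, "gripper": -1}, {"tx": 0, "ty": 0, "tz": 0, "rx": 0, "ry": 0, "rz": 0, "gripper": -1}])

```text
clock: 2.6
eef_pos: [492.0, 153.9, 231.2]
tcp_rot: [-3.142, -0.0, 2.245]
contact_force: [0.2, 0.3, -1.0]
opening: -0.004
```

>>> move_arm(increments=[{"tx": 0, "ty": 0, "tz": 4, "rx": 0, "ry": 0, "rz": 0, "gripper": -1}, {"tx": 0, "ty": 0, "tz": 4, "rx": 0, "ry": 0, "rz": 0, "gripper": -1}, {"tx": 0, "ty": 0, "tz": 4, "rx": 0, "ry": 0, "rz": 0, "gripper": -1}, {"tx": 0, "ty": 0, "tz": 2, "rx": 0, "ry": 0, "rz": 0, "gripper": -1}, {"tx": 0, "ty": 0, "tz": 1.2, "rx": 0, "ry": 0, "rz": 0, "gripper": -1}, {"tx": 0, "ty": 0, "tz": 0, "rx": 0, "ry": 0, "rz": 0, "gripper": -1}, {"tx": 0, "ty": 0, "tz": 0, "rx": 0, "ry": 0, "rz": 0, "gripper": -1}])

```text
clock: 3.3
eef_pos: [492.2, 155.3, 80.1]
tcp_rot: [3.141, 0.0, 2.248]
contact_force: [0.3, -0.8, 0.3]
opening: 0.004
```

```bash
python3 - <<'E'
from h import *
t,_=r.grab_frame('top');s,_=r.grab_frame('scene')
print(r.sense()['contact_force'])
a=cv2.resize(t[225:285,240:320],(800,600),interpolation=cv2.INTER_CUBIC)
b=cv2.resize(s[190:280,320:440],(800,600),interpolation=cv2.INTER_CUBIC)
cv2.imwrite('pics/c2.png',cv2.resize(np.hstack([a,b]),(800,300))[:,:,::-1])
E
```

```text
[0.70747806 0.29281102 0.79420391]
```

View pics/c2.png

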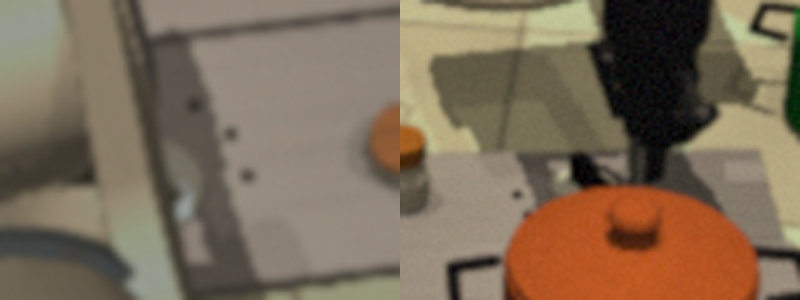

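The finger is down beside the left lever on its +y side, clear of everything. The lever tip shows at about (580,165) in the crop and the finger at (645,165). I'll approach and start the sweep.

>>> move_arm(increments=[{"tx": -0.4, "ty": 0, "tz": 0, "rx": 0, "ry": 0, "rz": 0, "gripper": -1}, {"tx": -0.4, "ty": 0, "tz": 0, "rx": 0, "ry": 0, "rz": 0, "gripper": -1}, {"tx": -0.4, "ty": 0, "tz": 0, "rx": 0, "ry": 0, "rz": 0, "gripper": -1}, {"tx": 0, "ty": 0, "tz": 0, "rx": 0, "ry": 0, "rz": 0, "gripper": -1}])

```text
clock: 3.8
eef_pos: [499.9, 144.8, 79.6]
tcp_rot: [3.141, 0.0, 2.246]
contact_force: [0.5, -0.2, 0.3]
opening: -0.002
```

>>> move_arm(increments=[{"tx": -0.256, "ty": 0.124, "tz": 0, "rx": 0, "ry": 0, "rz": 4.5, "gripper": -1}, {"tx": -0.256, "ty": 0.124, "tz": 0, "rx": 0, "ry": 0, "rz": 4.5, "gripper": -1}, {"tx": -0.256, "ty": 0.124, "tz": 0, "rx": 0, "ry": 0, "rz": 4.5, "gripper": -1}])

```text
clock: 4.1
eef_pos: [506.8, 140.9, 79.3]
tcp_rot: [3.142, -0.0, 2.008]
contact_force: [-1.0, 1.0, 0.9]
opening: -0.0
```

>>> move_arm(increments=[{"tx": -0.256, "ty": 0.124, "tz": 0, "rx": 0, "ry": 0, "rz": 4.5, "gripper": -1}, {"tx": -0.256, "ty": 0.124, "tz": 0, "rx": 0, "ry": 0, "rz": 4.5, "gripper": -1}, {"tx": -0.256, "ty": 0.124, "tz": 0, "rx": 0, "ry": 0, "rz": 4.5, "gripper": -1}, {"tx": -0.256, "ty": 0.124, "tz": 0, "rx": 0, "ry": 0, "rz": 4.5, "gripper": -1}, {"tx": -0.256, "ty": 0.124, "tz": 0, "rx": 0, "ry": 0, "rz": 4.5, "gripper": -1}, {"tx": -0.256, "ty": 0.124, "tz": 0, "rx": 0, "ry": 0, "rz": 4.5, "gripper": -1}, {"tx": -0.256, "ty": 0.124, "tz": 0, "rx": 0, "ry": 0, "rz": 4.5, "gripper": -1}, {"tx": -0.256, "ty": 0.124, "tz": 0, "rx": 0, "ry": 0, "rz": 4.5, "gripper": -1}])

```text
clock: 4.9
eef_pos: [519.7, 122.5, 79.3]
tcp_rot: [3.142, -0.0, 1.38]
contact_force: [-0.4, 0.4, 0.3]
opening: 0.002
```

>>> move_arm(increments=[{"tx": -0.256, "ty": 0.124, "tz": 0, "rx": 0, "ry": 0, "rz": 4.5, "gripper": -1}, {"tx": -0.256, "ty": 0.124, "tz": 0, "rx": 0, "ry": 0, "rz": 4.5, "gripper": -1}, {"tx": -0.256, "ty": 0.124, "tz": 0, "rx": 0, "ry": 0, "rz": 4.5, "gripper": -1}, {"tx": -0.256, "ty": 0.124, "tz": 0, "rx": 0, "ry": 0, "rz": 4.5, "gripper": -1}, {"tx": 0, "ty": 0, "tz": 0, "rx": 0, "ry": 0, "rz": 0, "gripper": -1}])

```text
clock: 5.4
eef_pos: [521.3, 111.2, 79.2]
tcp_rot: [-3.142, 0.0, 1.067]
contact_force: [0.1, 0.3, 0.8]
opening: -0.001
```

```bash
python3 - <<'E'
from h import *
t,_=r.grab_frame('top');s,_=r.grab_frame('scene')
q=np.load('pose.npy');o=S((-140,140),q[0],q[1:]);e=r.sense()
d=e['eef_pos'][:2]-o;ps=e['tcp_rot'][2];c,n=np.cos(ps),np.sin(ps)
print(e['contact_force'],'tool-frame off',d@[c,n],'rad',d@[n,-c],'phi',98.75-(np.degrees(ps)-90))
a=cv2.resize(t[225:285,240:320],(800,600),interpolation=cv2.INTER_CUBIC)
b=cv2.resize(s[220:280,340:420],(800,600),interpolation=cv2.INTER_CUBIC)
cv2.imwrite('pics/c3.png',cv2.resize(np.hstack([a,b]),(800,300))[:,:,::-1])
E
```

```text
[ 1.06622765  1.42338185 -0.26309865] tool-frame off 16.63984103108713 rad 32.199404102347074 phi 127.3997003863607
```

View pics/c3.png

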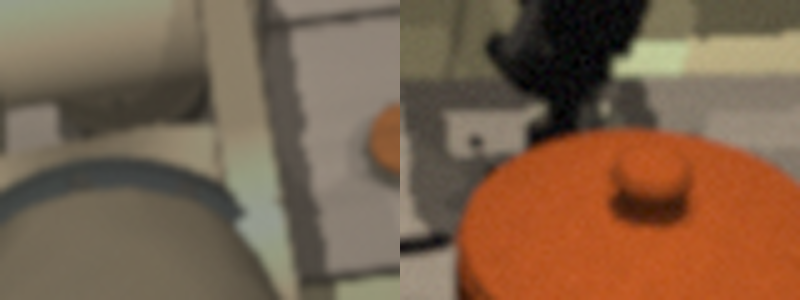

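The arm hides the lever in both views, but the tool frame shows it tracking the arc (offset 16.6 mm, radius 32.2 mm, phi 127 deg). I'll finish at about 147 deg, back off, rise and look.

>>> move_arm(increments=[{"tx": -0.256, "ty": 0.124, "tz": 0, "rx": 0, "ry": 0, "rz": 4.5, "gripper": -1}, {"tx": -0.256, "ty": 0.124, "tz": 0, "rx": 0, "ry": 0, "rz": 4.5, "gripper": -1}, {"tx": -0.256, "ty": 0.124, "tz": 0, "rx": 0, "ry": 0, "rz": 4.5, "gripper": -1}, {"tx": -0.256, "ty": 0.124, "tz": 0, "rx": 0, "ry": 0, "rz": 4.5, "gripper": -1}, {"tx": -0.08, "ty": 0.04, "tz": 0, "rx": 0, "ry": 0, "rz": 1.5, "gripper": -1}, {"tx": 0, "ty": 0, "tz": 0, "rx": 0, "ry": 0, "rz": 0, "gripper": -1}])

```text
clock: 6.1
eef_pos: [519.0, 99.4, 79.3]
tcp_rot: [-3.142, 0.0, 0.73]
contact_force: [0.1, 0.3, 0.7]
opening: -0.001
```

>>> move_arm(increments=[{"tx": 0.8, "ty": 0, "tz": 0, "rx": 0, "ry": 0, "rz": 0, "gripper": -1}, {"tx": 0, "ty": 0, "tz": -2, "rx": 0, "ry": 0, "rz": 0, "gripper": -1}, {"tx": 0, "ty": 0, "tz": -4, "rx": 0, "ry": 0, "rz": 0, "gripper": -1}, {"tx": 0, "ty": 0, "tz": -4, "rx": 0, "ry": 0, "rz": 0, "gripper": -1}, {"tx": 0, "ty": 0, "tz": -4, "rx": 0, "ry": 0, "rz": 0, "gripper": -1}, {"tx": 0, "ty": 0, "tz": -2, "rx": 0, "ry": 0, "rz": 0, "gripper": -1}, {"tx": 0, "ty": 0, "tz": 0, "rx": 0, "ry": 0, "rz": 0, "gripper": -1}, {"tx": 0, "ty": 0, "tz": 0, "rx": 0, "ry": 0, "rz": 0, "gripper": -1}])

```text
clock: 6.9
eef_pos: [525.2, 105.1, 239.2]
tcp_rot: [3.141, -0.001, 0.73]
contact_force: [-0.9, -0.2, -0.6]
opening: -0.002
```

>>> move_arm(increments=[{"tx": 0, "ty": 0, "tz": 0, "rx": 0, "ry": 0, "rz": 8, "gripper": -1}, {"tx": 0, "ty": 0, "tz": 0, "rx": 0, "ry": 0, "rz": 8, "gripper": -1}, {"tx": 0, "ty": 0, "tz": 0, "rx": 0, "ry": 0, "rz": 8, "gripper": -1}, {"tx": 0, "ty": 0, "tz": 0, "rx": 0, "ry": 0, "rz": 8, "gripper": -1}, {"tx": 0, "ty": 0, "tz": 0, "rx": 0, "ry": 0, "rz": 8, "gripper": -1}, {"tx": 0, "ty": 0, "tz": 0, "rx": 0, "ry": 0, "rz": 8, "gripper": -1}, {"tx": 0, "ty": 0, "tz": 0, "rx": 0, "ry": 0, "rz": 8, "gripper": -1}, {"tx": 0, "ty": 0, "tz": 0, "rx": 0, "ry": 0, "rz": 7.05, "gripper": -1}, {"tx": 0, "ty": 0, "tz": 0, "rx": 0, "ry": 0, "rz": 0, "gripper": -1}])

```text
clock: 7.8
eef_pos: [524.2, 104.7, 237.5]
tcp_rot: [3.14, 0.003, -0.373]
contact_force: [-0.3, -0.6, -0.6]
opening: 0.004
```

>>> move_arm(increments=[{"tx": 1.84, "ty": 3.12, "tz": 0, "rx": 0, "ry": 0, "rz": 0, "gripper": -1}, {"tx": 1.84, "ty": 3.12, "tz": 0, "rx": 0, "ry": 0, "rz": 0, "gripper": -1}, {"tx": 1.84, "ty": 3.12, "tz": 0, "rx": 0, "ry": 0, "rz": 0, "gripper": -1}, {"tx": 1.84, "ty": 3.12, "tz": 0, "rx": 0, "ry": 0, "rz": 0, "gripper": -1}, {"tx": 1.84, "ty": 3.12, "tz": 0, "rx": 0, "ry": 0, "rz": 0, "gripper": -1}, {"tx": 1.84, "ty": 3.12, "tz": 0, "rx": 0, "ry": 0, "rz": 0, "gripper": -1}, {"tx": 1.84, "ty": 3.12, "tz": 0, "rx": 0, "ry": 0, "rz": 0, "gripper": -1}, {"tx": 0, "ty": 0, "tz": 0, "rx": 0, "ry": 0, "rz": 0, "gripper": -1}, {"tx": 0, "ty": 0, "tz": 0, "rx": 0, "ry": 0, "rz": 0, "gripper": -1}])

```text
clock: 8.7
eef_pos: [565.1, -145.8, 238.0]
tcp_rot: [-3.142, 0.002, -0.371]
contact_force: [-0.5, 0.5, -0.3]
opening: -0.001
```

```bash
python3 - <<'E'
from h import *
t,_=r.grab_frame('top');s,_=r.grab_frame('scene')
cv2.imwrite('pics/top4.png',t[:,:,::-1])
a=cv2.resize(t[220:290,230:420],(800,295),interpolation=cv2.INTER_CUBIC)
b=cv2.resize(s[205:280,210:410],(800,300),interpolation=cv2.INTER_CUBIC)
cv2.imwrite('pics/c4.png',np.vstack([a,b])[:,:,::-1])
E
```

```text
(no output)
```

View pics/c4.png

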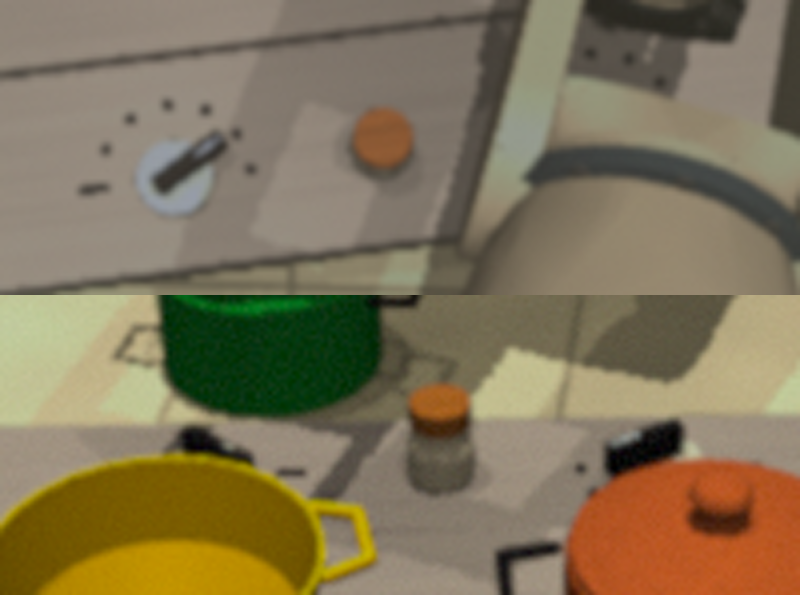

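The left lever now points at click 5: tip (220,140), about 37 deg against 38.75 deg expected. Now the right one.

>>> move_arm(increments=[{"tx": 0, "ty": 0, "tz": 4, "rx": 0, "ry": 0, "rz": 0, "gripper": -1}, {"tx": 0, "ty": 0, "tz": 4, "rx": 0, "ry": 0, "rz": 0, "gripper": -1}, {"tx": 0, "ty": 0, "tz": 4, "rx": 0, "ry": 0, "rz": 0, "gripper": -1}, {"tx": 0, "ty": 0, "tz": 2, "rx": 0, "ry": 0, "rz": 0, "gripper": -1}, {"tx": 0, "ty": 0, "tz": 1, "rx": 0, "ry": 0, "rz": 0, "gripper": -1}, {"tx": 0, "ty": 0, "tz": 0.7, "rx": 0, "ry": 0, "rz": 0, "gripper": -1}, {"tx": 0, "ty": 0, "tz": 0, "rx": 0, "ry": 0, "rz": 0, "gripper": -1}, {"tx": 0, "ty": 0, "tz": 0, "rx": 0, "ry": 0, "rz": 0, "gripper": -1}])

```text
clock: 9.6
eef_pos: [566.4, -145.4, 83.4]
tcp_rot: [-3.141, -0.002, -0.371]
contact_force: [0.7, 0.7, 0.3]
opening: 0.002
```

>>> move_arm(increments=[{"tx": -0.4, "ty": 0, "tz": 0, "rx": 0, "ry": 0, "rz": 0, "gripper": -1}, {"tx": -0.4, "ty": 0, "tz": 0, "rx": 0, "ry": 0, "rz": 0, "gripper": -1}, {"tx": -0.4, "ty": 0, "tz": 0, "rx": 0, "ry": 0, "rz": 0, "gripper": -1}, {"tx": 0, "ty": 0, "tz": 0, "rx": 0, "ry": 0, "rz": 0, "gripper": -1}])

```text
clock: 10.0
eef_pos: [554.4, -141.0, 82.8]
tcp_rot: [-3.141, -0.001, -0.372]
contact_force: [1.1, -0.3, 1.3]
opening: -0.0
```

>>> move_arm(increments=[{"tx": -0.256, "ty": -0.124, "tz": 0, "rx": 0, "ry": 0, "rz": -4.5, "gripper": -1}, {"tx": -0.256, "ty": -0.124, "tz": 0, "rx": 0, "ry": 0, "rz": -4.5, "gripper": -1}, {"tx": -0.256, "ty": -0.124, "tz": 0, "rx": 0, "ry": 0, "rz": -4.5, "gripper": -1}])

```text
clock: 10.3
eef_pos: [548.5, -135.5, 82.6]
tcp_rot: [3.141, -0.001, -0.133]
contact_force: [-0.5, 0.2, 0.6]
opening: -0.0
```

>>> move_arm(increments=[{"tx": -0.256, "ty": -0.124, "tz": 0, "rx": 0, "ry": 0, "rz": -4.5, "gripper": -1}, {"tx": -0.256, "ty": -0.124, "tz": 0, "rx": 0, "ry": 0, "rz": -4.5, "gripper": -1}, {"tx": -0.17, "ty": -0.08, "tz": 0, "rx": 0, "ry": 0, "rz": -3, "gripper": -1}, {"tx": 0, "ty": 0, "tz": 0, "rx": 0, "ry": 0, "rz": 0, "gripper": -1}])

```text
clock: 10.7
eef_pos: [541.3, -131.6, 82.3]
tcp_rot: [-3.142, 0.0, 0.074]
contact_force: [-0.4, 0.1, -0.9]
opening: -0.002
```

>>> move_arm(increments=[{"tx": 0.8, "ty": 0, "tz": 0, "rx": 0, "ry": 0, "rz": 0, "gripper": -1}, {"tx": 0, "ty": 0, "tz": -2, "rx": 0, "ry": 0, "rz": 0, "gripper": -1}, {"tx": 0, "ty": 0, "tz": -4, "rx": 0, "ry": 0, "rz": 0, "gripper": -1}, {"tx": 0, "ty": 0, "tz": -4, "rx": 0, "ry": 0, "rz": 0, "gripper": -1}, {"tx": 0, "ty": 0, "tz": -4, "rx": 0, "ry": 0, "rz": 0, "gripper": -1}, {"tx": 0, "ty": 0, "tz": -2, "rx": 0, "ry": 0, "rz": 0, "gripper": -1}, {"tx": 0, "ty": 0, "tz": 0, "rx": 0, "ry": 0, "rz": 0, "gripper": -1}, {"tx": 0, "ty": 0, "tz": 0, "rx": 0, "ry": 0, "rz": 0, "gripper": -1}])

```text
clock: 11.5
eef_pos: [549.9, -131.0, 242.3]
tcp_rot: [3.141, -0.001, 0.072]
contact_force: [-0.0, -0.1, -0.7]
opening: 0.0
```

>>> move_arm(increments=[{"tx": -0.6, "ty": -4, "tz": 0, "rx": 0, "ry": 0, "rz": 0, "gripper": -1}, {"tx": -0.6, "ty": -4, "tz": 0, "rx": 0, "ry": 0, "rz": 0, "gripper": -1}, {"tx": -0.6, "ty": -4, "tz": 0, "rx": 0, "ry": 0, "rz": 0, "gripper": -1}, {"tx": -0.6, "ty": -4, "tz": 0, "rx": 0, "ry": 0, "rz": 0, "gripper": -1}, {"tx": -0.6, "ty": -4, "tz": 0, "rx": 0, "ry": 0, "rz": 0, "gripper": -1}, {"tx": -0.6, "ty": -4, "tz": 0, "rx": 0, "ry": 0, "rz": 0, "gripper": -1}, {"tx": -0.6, "ty": -4, "tz": 0, "rx": 0, "ry": 0, "rz": 0, "gripper": -1}, {"tx": -0.6, "ty": -4, "tz": 0, "rx": 0, "ry": 0, "rz": 0, "gripper": -1}, {"tx": -0.6, "ty": -4, "tz": 0, "rx": 0, "ry": 0, "rz": 0, "gripper": -1}, {"tx": -0.6, "ty": -4, "tz": 0, "rx": 0, "ry": 0, "rz": 0, "gripper": -1}, {"tx": -0.6, "ty": -4, "tz": 0, "rx": 0, "ry": 0, "rz": 0, "gripper": -1}, {"tx": -0.6, "ty": -4, "tz": 0, "rx": 0, "ry": 0, "rz": 0, "gripper": -1}])

```text
clock: 12.7
eef_pos: [441.5, 343.6, 240.3]
tcp_rot: [3.14, 0.002, 0.073]
contact_force: [0.9, 0.8, 0.2]
opening: -0.003
```

>>> move_arm(increments=[{"tx": -2, "ty": -3, "tz": 0, "rx": 0, "ry": 0, "rz": 0, "gripper": -1}, {"tx": -2, "ty": -3, "tz": 0, "rx": 0, "ry": 0, "rz": 0, "gripper": -1}, {"tx": -2, "ty": -3, "tz": 0, "rx": 0, "ry": 0, "rz": 0, "gripper": -1}, {"tx": -2, "ty": -3, "tz": 0, "rx": 0, "ry": 0, "rz": 0, "gripper": -1}, {"tx": 0, "ty": 0, "tz": 0, "rx": 0, "ry": 0, "rz": 0, "gripper": -1}, {"tx": 0, "ty": 0, "tz": 0, "rx": 0, "ry": 0, "rz": 0, "gripper": -1}])

```text
clock: 13.3
eef_pos: [353.3, 456.0, 240.5]
tcp_rot: [3.139, 0.002, 0.075]
contact_force: [0.0, 0.9, -0.0]
opening: -0.001
```

```bash
python3 - <<'E'
from h import *
t,_=r.grab_frame('top')
cv2.imwrite('pics/top5.png',t[:,:,::-1])
a=cv2.resize(t[220:290,230:420],(800,295),interpolation=cv2.INTER_CUBIC)[:,:,::-1]
o=cv2.imread('pics/top0.png')
d=cv2.absdiff(o,np.ascontiguousarray(t[:,:,::-1]))[60:290,100:520]
b=cv2.resize(np.hstack([np.ascontiguousarray(t[60:290,100:520,::-1]),d]),(800,220))
cv2.imwrite('pics/c5.png',np.vstack([a,b]))
E
```

```text
(no output)
```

View pics/c5.png

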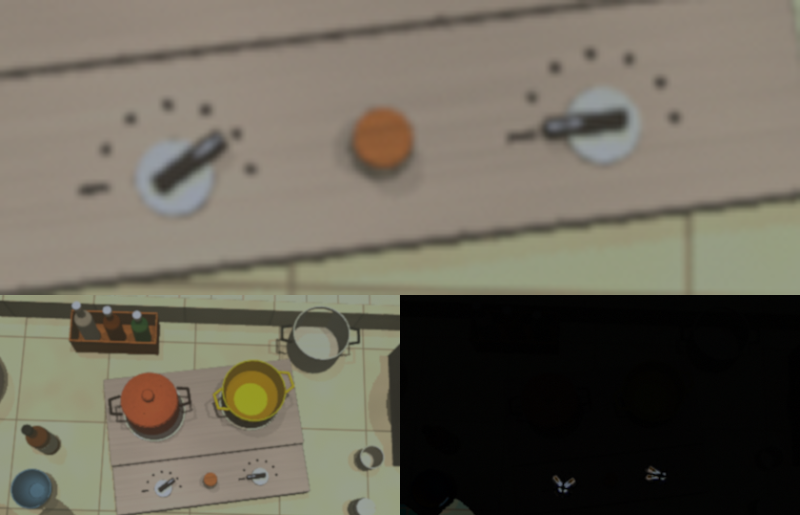

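The right lever lines up with the long bar (tip 546,128; bar 520,137) and the left one points at click 5. The difference picture shows only the two levers moved.

```bash
python3 -c "
from rig import r
print(r.sign_off())"
```

```text
the job is handed in; nothing more can be done
None
```

Both selectors are set and the job is handed in at about 13.5 s of the 67 s allowed. The hand-in reported no verdict.

- **Left selector (clay pot):** I pushed it from click 2 to click 5 with the shut fingertip. In the last picture, on my own measurement, the lever is within about 2° of the fifth stud.
- **Right selector (colander):** I pushed it from click 1 back to off. The lever lines up with the long bar to within about 2–3°.
- **Contact force:** No reading at the end of a move was above about 2 N. I did not read the force within a move.
- **Everything else:** Comparing the top view before and after, the two levers are the only things on the stove that changed; the pot, lid, colander, jar, bottle and bowl show no shift. The tin and cup stand close to the picture's edge, and they show no shift either. The arm ended clear of everything, at about 240 mm height.

No check failed or disagreed. During the left sweep the arm hid the lever from both cameras, so I could only confirm its position after backing off.

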